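# Pack the lock-fitting kit tray: anvil under clamp bar

## Robot

A 6-joint arm with a two-finger parallel gripper is mounted at the origin on the work surface. World frame = base frame: x ahead of the robot, y to its left, z up, the work surface at z = 0. Lengths are in m, angles in degrees, forces in N, time in s.
With the tool pointing down it reaches from about 0.4 to 0.825 m from the base axis. Payload 7 kg.
Tool frame: the origin (TCP) lies midway between the tips of the shut fingers; the grasp point (between the pads) lies 19 mm behind it; z points along the fingers, y is the direction in which the jaws open and shut (so a half turn about z gives the same grasp; the last joint's range is limited). The gripper opens to 88 mm and grips with 3 to 60 N. Pads are 19 mm wide; open, the fingers measure 130 mm over their backs; the gripper's body (78 mm by 193 mm) begins 47 mm behind the grasp point.
Start: joints at [88.241, 20.546, 0.682, 0, -70.136, -16.507], TCP at [0.212, 0.641, 0.227] pointing down, gripper open.
Joint ranges: [-176.03, 176.03], [-82.01, 121.73], [-58.28, 71.71], [-173.87, 95.51], [-174.79, -0.11], [-173.66, 173.66]. Speed limits (degrees/s): [136.94, 136.94, 172.46, 180, 180, 180].

## Interface

Orientations are given as [roll, pitch, yaw] about the fixed x, y, z axes, in that order (R = Rz(yaw) Ry(pitch) Rx(roll)).
In Python, from plant import ctrl, snapshot gives the robot as it stands.
- The arm moves only by the shell command python3 -m pendant 'ROWS'. ROWS is JSON, a list of rows, each a list of 7 numbers: the shift along the tool's x, y, z in m, then the turn, a rotation vector about the tool's x, y, z in rad, then the opening, from -1 (shut) to 1 (fully open), so that 0 is half open. In form: [[x, y, z, ax, ay, az, jaw], ...]. A call has 1 to 12 rows; each row is the pose to reach, as a shift and turn from the pose commanded when the call began, along the tool's axes at that moment; what a row does not reach only later rows make up. A row lasts 1/8 s, in which the tool goes at most 62.5 mm and 10.7 degrees, less where a joint would pass 70% of its speed; a pose out of reach is approached as far as the arm can. A call with a gripper value outside its range is refused whole. The fingers move at their own pace and stop on an object; the grip force is fixed at half the most. Time passes only in rows, so rows that repeat a pose let the fingers close. It gives the time, the measured TCP pose, the force and the opening at its end, in the units of the state.
- ctrl.get_obs(): the state, without advancing time (a new reading comes with each control period).
- snapshot(name): name is "scene" or "top"; returns a dict with "image" (400x640x3 uint8, blue, green, red), "mtx" (3x3 intrinsics, pixels), "k1" (the pictures are not rectified: a ray, as slopes to the right and down, at radius r is drawn at 1 + k1 r^2 times it, then the intrinsics apply), "eye" and "attitude" of the camera in the world. Camera axes: x right, y up, looking along -z (the intrinsics and any distortion apply to the point x, -y, -z); pixel columns grow to the right and rows downward; lengths in m; the calibration is good to about 2 mm. A picture is of the moment at which its call begins. There is no depth.
- ctrl.close_job(): hands the job in, once; it reports no verdict.
The state is a dict: "clock": time; "joint_pos": joint angles; "qvel": joint speeds; "tau": joint torques, N m; "tool_pos": TCP position; "orientation": TCP orientation; "force": force on the tool from outside, world axes, zero at the start; "moment": the same for the moment, N m; "opening": finger opening in m.
Only numpy, scipy, OpenCV 4.12 (cv2) and the standard library are available. Lean on these libraries where they do the work, as an engineer would, in place of code of your own. Each camera call takes 0.05 s, during which the arm holds its last target.

## Task

Pack the wooden kit tray for fitting a bag's lock: lay the rectangular steel anvil plate flat on the tray's floor, in the middle of the well between the two ledges and with its long side running from ledge to ledge. Only then lay the long beech clamp bar over it like a bridge, flat on both ledges and square to the tray. Set both parts down rather than dropping them; the round anvil and the short bar are not part of this kit.

Things in the scene. Friction and masses are not known exactly. Their poses are not given: they have to be found in the camera images.
- tray_well (a point): Middle of the tray's well, on its floor (8 mm above the bench); z up, y ledge to ledge. Fixed brown wooden tray, 170 (x) by 194 mm (y). Well: 100 mm along y, 150 along x. A flat ledge on each side, y 50 to 85 mm, 150 long, top 24 mm above the floor; beyond it an end rim 32 mm above the floor. Side rims at x 75 to 85 mm, 12 mm high. Same turned half round.
- plate_center (a point): Centre (half-way up) of the rectangular anvil plate: loose bare steel block with a row of four dark dimples on top, 44 mm along x, 70 along y, 16 thick along z, about 0.4 kg; starts flat on the bench. A round steel anvil, 62 mm across and as thick, also lies about and is not wanted.
- bar_center (a point): Centre (half-way up) of the long clamp bar: loose pale beech bar with a dark screw head near each end, 44 mm along x, 150 along y, 24 thick along z, about 0.1 kg; starts flat on the bench. A bar of the same section but only 85 mm long also lies about and is not wanted.
There are look-alikes about, which are no part of the job. Leave any orange look-alike of the part that bears bar_center alone. What is shaped like the part that bears plate_center but yellow is not meant.

How it is judged (in metres and radians):
On the way, in this order (a step that is already met when the one before it is completed fails the run):
1. the anvil plate lies flat on the tray's floor between the ledges, the bar still outside the tray (z of plate_center in the frame of tray_well between 0.004 and 0.012 m and horizontal distance between plate_center and tray_well below 0.022 m and horizontal distance between bar_center and tray_well above 0.12 m), for 0.2 s.
2. the long bar lies on both ledges over the plate (z of bar_center in the frame of tray_well between 0.033 and 0.039 m and horizontal distance between bar_center and tray_well below 0.022 m), for 0.2 s.
At the end, for the whole second after the job is handed in: Plate flat on the tray's floor, centre within 22 mm of the well's middle, long side within 15 degrees of ledge to ledge; long bar flat on both ledges above it (not riding on an end rim), centre within 22 mm of the middle, within 11 degrees of square; both at rest (z of plate_center in the frame of tray_well between 0.004 and 0.012 m and horizontal distance between each of plate_center, bar_center and tray_well below 0.022 m and angle between the y axis of plate_center and the y axis of tray_well, either way round below 0.26 rad and angle between the z axis of plate_center and the z axis of tray_well, either way round below 0.06 rad and z of bar_center in the frame of tray_well between 0.033 and 0.038 m and angle between the y axis of bar_center and the y axis of tray_well, either way round below 0.2 rad and angle between the z axis of bar_center and the z axis of tray_well, either way round below 0.035 rad and linear speed of each of plate, bar below 0.02 m/s); the robot touches nothing.
It fails at once if the plate is dropped (falls free faster than 0.7 m/s, from about 25 mm) (linear speed of plate above 0.7 m/s and contact force between the fingers and plate below 0.1 N).
It fails at once if the bar is dropped (falls free faster than 0.7 m/s, from about 25 mm) (linear speed of bar above 0.7 m/s and contact force between the fingers and bar below 0.1 N).
It also fails if it takes over 56 s, if anything falls off the work surface, if the arm or the gripper's body presses on something with over 40 N, if the wrist force passes 120 N, or if a joint passes its speed limit or range.

## Working session

There is one attempt and no reset: what is moved stays moved. The work goes in short steps, Python scripts to look and compute and a shell command to move; the robot and the scene stay as the last step left them, time stands still between calls to the robot, and variables do not carry over. Pictures are saved under pics/ and viewed, and the job is handed in when it is done.

```bash
ls; mkdir -p pics
python3 - <<'E'
from plant import ctrl, snapshot
import cv2
for n in("scene","top"):
    s=snapshot(n); cv2.imwrite(f"pics/{n}0.png",s["image"]); print(n,s["mtx"],s["k1"],s["eye"],s["attitude"])
print(ctrl.get_obs())
E
```

```text
pics
scene [[378.29667659   0.         318.92533876]
 [  0.         378.29667659 203.95931856]
 [  0.           0.           1.        ]] -0.04611174417024848 [ 0.69030281 -0.46576384  0.77897666] [38.19564678 -0.28440127 28.55449123]
top [[426.9057694    0.         330.15993457]
 [  0.         426.9057694  198.96253462]
 [  0.           0.           1.        ]] -0.11614269748153068 [0.28909743 0.04503826 1.09944369] [  5.58123244  -0.22532457 -91.37564665]
{'clock': 0.1, 'joint_pos': array([ 8.82405095e+01,  2.05873134e+01,  6.39194731e-01, -1.76542448e-02,
       -7.01350953e+01, -1.65047211e+01]), 'qvel': array([-0.03640689, -0.23998846,  0.19459651,  0.13052797, -0.00492623,
       -0.01681747]), 'tau': array([-1.92010862e-05, -5.84162486e+01,  2.93753850e+01,  7.01552868e+00,
        1.02069316e-02, -4.36278708e-05]), 'tool_pos': array([0.2114582 , 0.64056832, 0.22571813]), 'orientation': array([ 1.79915499e+02, -7.72961486e-03, -1.82702169e+01]), 'force': array([-0.42969168, -0.22526555, -0.29648563]), 'moment': array([-0.02284893,  0.06558119,  0.02195428]), 'opening': 0.08739374981746538}
```

View pics/top0.png

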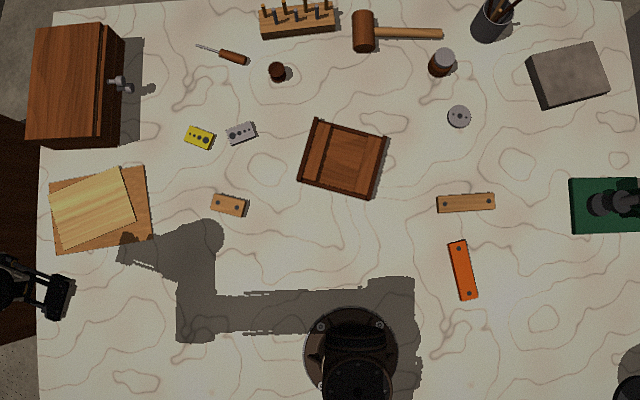

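View pics/scene0.png

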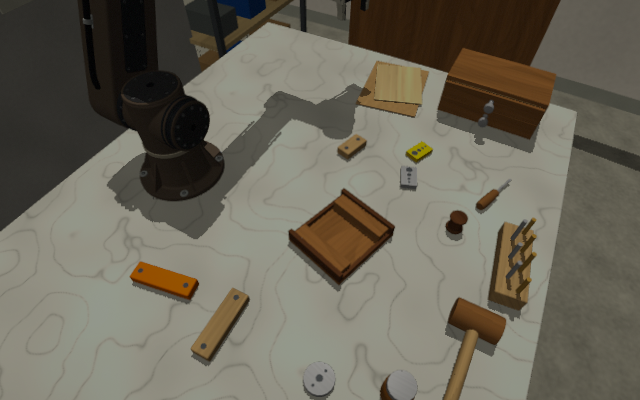

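The top view shows:
- **Plates:** the grey steel block is at (241,132), and the yellow look-alike at (199,137) is not meant. The round anvil is at (459,116).
- **Bars:** the long pale beech bar is at (466,202). The short one at (230,205) and the orange one at (463,270) are not meant.
- **Tray:** it is at (343,158).

I'll confirm the plate and bar in a crop and measure all three.

```bash
cat > h.py <<'E'
import numpy as np, cv2
from scipy.spatial.transform import Rotation as R
def ray(s,px):
    px=np.atleast_2d(np.float64(px)); K=s["mtx"]
    d=(px-[K[0,2],K[1,2]])/[K[0,0],K[1,1]]; r=np.linalg.norm(d,axis=1); q=r.copy()
    for _ in range(20): q=r/(1+s["k1"]*q*q)
    d=d*(q/np.maximum(r,1e-9))[:,None]
    v=np.c_[d[:,0],-d[:,1],-np.ones(len(d))]
    return R.from_euler('xyz',s["attitude"],degrees=True).apply(v)
def plane(s,px,z):
    v=ray(s,px); e=np.array(s["eye"]); return e+v*((z-e[2])/v[:,2])[:,None]
def proj(s,P):
    p=R.from_euler('xyz',s["attitude"],degrees=True).inv().apply(np.atleast_2d(P)-s["eye"])
    d=np.c_[p[:,0]/-p[:,2],p[:,1]/p[:,2]]; r2=(d**2).sum(1)
    d=d*(1+s["k1"]*r2)[:,None]; return d@np.diag([s["mtx"][0,0],s["mtx"][1,1]])+s["mtx"][:2,2]
E
python3 - <<'E'
import cv2,numpy as np
a=cv2.imread("pics/top0.png"); b=cv2.imread("pics/scene0.png")
def c(i,x,y,w,h): return cv2.resize(i[y:y+h,x:x+w],(400,300),interpolation=cv2.INTER_CUBIC)
o=np.vstack([np.hstack([c(a,181,105,80,60),c(a,420,170,96,72)]),np.hstack([c(a,290,105,112,106),c(b,280,180,120,110)])])
cv2.imwrite("pics/crop1.png",o)
hsv=cv2.cvtColor(a,cv2.COLOR_BGR2HSV)
for p in [(241,132),(236,128),(228,120),(199,137),(466,202),(440,215),(343,158)]: print(p,a[p[1],p[0]],hsv[p[1],p[0]])
E
```

```text
(241, 132) [100 103 111] [  8  25 111]
(236, 128) [119 121 133] [  4  27 133]
(228, 120) [147 166 169] [ 26  33 169]
(199, 137) [51 43 40] [112  55  51]
(466, 202) [ 56  93 131] [ 15 146 131]
(440, 215) [141 158 169] [ 18  42 169]
(343, 158) [ 34  66 113] [ 12 178 113]
```

View pics/crop1.png

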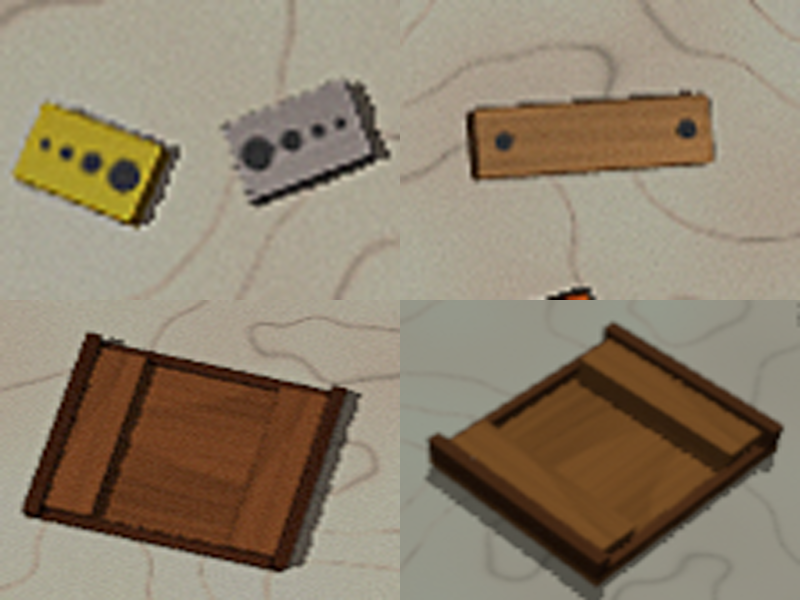

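```bash
cat > meas.py <<'E'
from h import *
def rect(s,mask,roi,z,name):
    m=np.zeros_like(mask); x,y,w,h=roi; m[y:y+h,x:x+w]=mask[y:y+h,x:x+w]
    m=cv2.morphologyEx(m,cv2.MORPH_OPEN,np.ones((2,2),np.uint8))
    cs,_=cv2.findContours(m,cv2.RETR_EXTERNAL,cv2.CHAIN_APPROX_NONE)
    c=max(cs,key=cv2.contourArea)
    P=plane(s,c[:,0,:],z)[:,:2]
    (cx,cy),(w,h),a=cv2.minAreaRect(np.float32(P*1000))
    b=cv2.boxPoints(((cx,cy),(w,h),a)); e1=b[1]-b[0]; e2=b[2]-b[1]
    L=e1 if np.linalg.norm(e1)>np.linalg.norm(e2) else e2
    print(name,"c",np.round([cx,cy],1),"size",np.round(sorted([w,h]),1),"long dir deg",round(np.degrees(np.arctan2(L[1],L[0]))%180,1), "px",c[:,0].mean(0).round())
    return c,b
E
cat > m1.py <<'E'
from meas import *
from plant import snapshot
s=snapshot("top"); a=s["image"]; hsv=cv2.cvtColor(a,cv2.COLOR_BGR2HSV)
g=cv2.GaussianBlur(a,(3,3),0); hs=cv2.cvtColor(g,cv2.COLOR_BGR2HSV)
wood=cv2.inRange(hs,(5,90,60),(25,255,255)); br=cv2.inRange(hs,(0,90,20),(25,255,255))
grey=cv2.inRange(hs,(0,0,80),(180,60,145))
pg=cv2.inRange(hs,(0,0,0),(180,70,145))
out=a.copy()
for c,_ in [rect(s,pg,(221,112,45,40),.016,"plate"),rect(s,grey,(221,112,45,40),.016,"plategrey"),rect(s,wood,(425,180,80,42),.024,"bar"),rect(s,br,(285,105,115,105),.040,"tray")]:
    cv2.drawContours(out,[c],-1,(255,0,0),1)
cv2.imwrite("pics/m1.png",cv2.resize(out[90:230,200:520],(800,350),interpolation=cv2.INTER_NEAREST))
s2=snapshot("scene"); a=s2["image"]; g=cv2.GaussianBlur(a,(3,3),0); hs=cv2.cvtColor(g,cv2.COLOR_BGR2HSV)
br=cv2.inRange(hs,(0,100,15),(25,255,255)); wood=cv2.inRange(hs,(5,80,90),(25,255,255));pg=cv2.inRange(hs,(0,0,100),(180,50,190))
out=a.copy()
for c,_ in [rect(s2,br,(280,180,125,110),.04,"tray2"),rect(s2,wood,(185,280,70,90),.024,"bar2")]: cv2.drawContours(out,[c],-1,(255,0,0),1)
cv2.imwrite("pics/m2.png",out[130:390,180:440].repeat(2,0).repeat(2,1))
E
python3 m1.py
```

```text
plate c [570.7 261.4] size [50.5 77.6] long dir deg 108.4 px [243. 134.]
plategrey c [573.4 263.1] size [44.3 76.7] long dir deg 109.3 px [242. 133.]
bar c [ 374.8 -310.8] size [ 44.2 152.7] long dir deg 92.5 px [466. 203.]
tray c [492.6   4.7] size [171.2 192.9] long dir deg 73.1 px [343. 160.]
tray2 c [505.4  -2.6] size [176.3 205. ] long dir deg 72.9 px [342. 236.]
bar2 c [ 380.7 -309.5] size [ 41.6 147.7] long dir deg 92.0 px [220. 324.]
```

```bash
python3 -c "
import cv2,numpy as np
a=cv2.imread('pics/m1.png');b=cv2.imread('pics/m2.png');b=cv2.resize(b,(400,400))
cv2.imwrite('pics/m3.png',np.vstack([cv2.resize(a,(600,262)),np.pad(b[:320],((0,0),(0,200),(0,0)))]))"
```

```text
(no output)
```

View pics/m3.png

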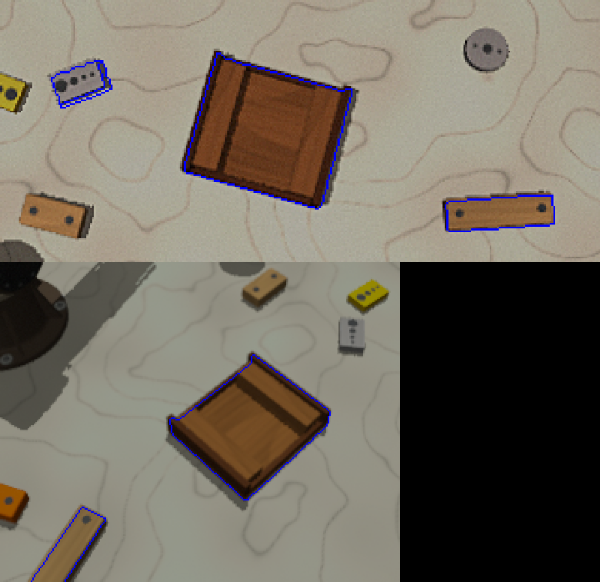

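```bash
cat > m4.py <<'E'
from h import *
from plant import snapshot
def box(c,ang,sx,sy,z):
    t=np.radians(ang-90); X=np.array([np.cos(t),np.sin(t)]);Y=np.array([-X[1],X[0]])
    return np.array([[*(np.array(c)+X*i*sx/2+Y*j*sy/2),z] for i,j in((1,1),(1,-1),(-1,-1),(-1,1))])
E
python3 - <<'E'
from m4 import *
pc=np.array([(223,125),(348,82),(375,150),(250,203)])/5-.4+[181,105]
s=snapshot("top"); P=plane(s,pc,.016)*1000; print(P.round(1),P.mean(0),np.linalg.norm(np.diff(P,axis=0),axis=1)); d=P[0]-P[1]+P[3]-P[2];print(np.degrees(np.arctan2(d[1],d[0])))
rows=[]
for n in("top","scene"):
    s=snapshot(n);k=5;im=cv2.resize(s["image"],None,fx=k,fy=k,interpolation=cv2.INTER_CUBIC)
    row=[]
    for c,a,sx,sy,zs,w in[((.5715,.2635),109.,.044,.07,(.016,),45),((.375,-.3108),92.4,.044,.15,(.024,),90),((.4926,.0047),73.1,.17,.194,(.04,),125)]:
        o=im.copy()
        for z in zs: cv2.polylines(o,[np.int32(proj(s,box(c,a,sx,sy,z))*k+k/2)],1,(255,0,0),1)
        if sx>.1:
            cv2.polylines(o,[np.int32(proj(s,box(c,a,.15,.1,.032))*k+k/2)],1,(0,255,0),1)
            cv2.polylines(o,[np.int32(proj(s,box(c,a,.15,.1,.008))*k+k/2)],1,(0,255,255),1)
        u,v=np.int32(proj(s,[*c,.02])[0]*k); h=w*k//2
        cr=cv2.copyMakeBorder(o,400,400,400,400,0)[v+400-h:v+400+h,u+400-h:u+400+h]
        row.append(cv2.resize(cr,(266,266)))
    rows.append(np.hstack(row))
cv2.imwrite("pics/m4.png",np.vstack(rows))
E
```

```text
[[583.6 308.4  16. ]
 [604.6 242.4  16. ]
 [567.7 228.2  16. ]
 [541.4 293.8  16. ]] [574.33762179 268.19040349  16.        ] [69.20605313 39.57528473 70.62428671]
109.79264762298658
```

View pics/m4.png

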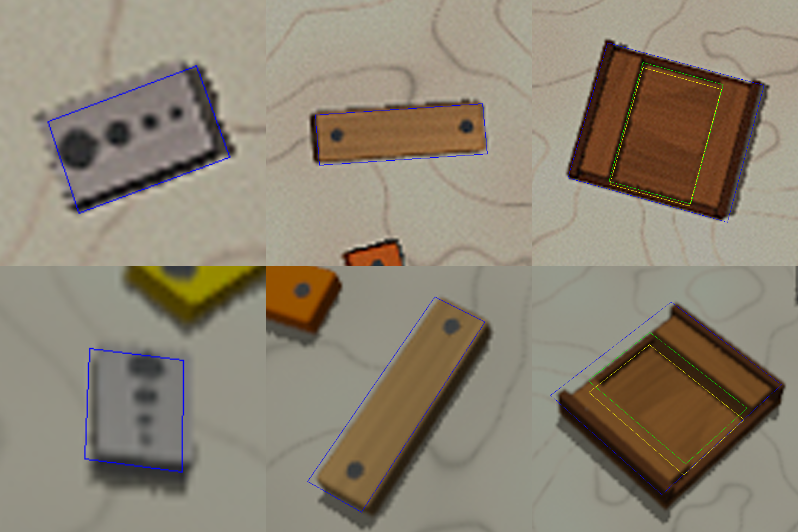

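```bash
cat > go.py <<'E'
import sys,numpy as np
from scipy.spatial.transform import Rotation as R
from plant import ctrl
o=ctrl.get_obs(); x,y,z,yaw=map(float,sys.argv[1:5])
A=R.from_euler('xyz',o["orientation"],degrees=True); B=R.from_euler('xyz',[180,0,yaw],degrees=True)
d=A.inv().apply(np.array([x,y,z])-o["tool_pos"]); r=(A.inv()*B).as_rotvec()
print("pose",o["tool_pos"].round(4),o["orientation"].round(2),"t",o["clock"],"F",o["force"].round(1),"open",round(o["opening"],4))
print("shift",d.round(4),"rot",r.round(4),"dist",np.linalg.norm(d).round(3),"deg",np.degrees(np.linalg.norm(r)).round(1))
E
python3 go.py .573 .266 .12 -70.5
```

```text
pose [0.2115 0.6409 0.2264] [179.98  -0.   -18.26] t 0.35 F [ 0.2 -0.2  0.3] open 0.0881
shift [0.4607 0.2427 0.1065] rot [ 3.000e-04 -2.000e-04  9.117e-01] dist 0.532 deg 52.2
```

```bash
python3 -m pendant '[[0.051,0.027,0.0,0,0,0.1,1],[0.102,0.054,0.0,0,0,0.2,1],[0.153,0.081,0.0,0,0,0.3,1],[0.204,0.108,0.02,0,0,0.4,1],[0.255,0.135,0.03,0,0,0.5,1],[0.306,0.162,0.05,0,0,0.6,1],[0.357,0.189,0.06,0,0,0.7,1],[0.408,0.216,0.08,0,0,0.8,1],[0.4607,0.2427,0.1,0,0,0.912,1],[0.4607,0.2427,0.1065,0,0,0.912,1],[0.4607,0.2427,0.1065,0,0,0.912,1]]'; python3 go.py .573 .266 .004 -70.5
python3 - <<'E'
from m4 import *
from plant import snapshot
o=[]
for n in("top","scene"):
    s=snapshot(n); u,v=np.int32(proj(s,[.573,.266,.016])[0]); o.append(cv2.resize(s["image"][max(v-50,0):v+50,u-60:u+60],(400,333)))
cv2.imwrite("pics/m5.png",np.hstack(o))
E
```

```text
clock: 1.72
tool_pos: [0.5728, 0.2656, 0.1194]
orientation: [179.9, -0.0, -70.5]
force: [-0.2, 0.6, 0.8]
opening: 0.0876
pose [0.5728 0.2656 0.1194] [ 1.7993e+02 -2.0000e-02 -7.0550e+01] t 1.725 F [-0.2  0.6  0.8] open 0.0876
shift [-0.0003 -0.0004  0.1154] rot [ 0.0012 -0.0004 -0.0008] dist 0.115 deg 0.1
```

View pics/m5.png

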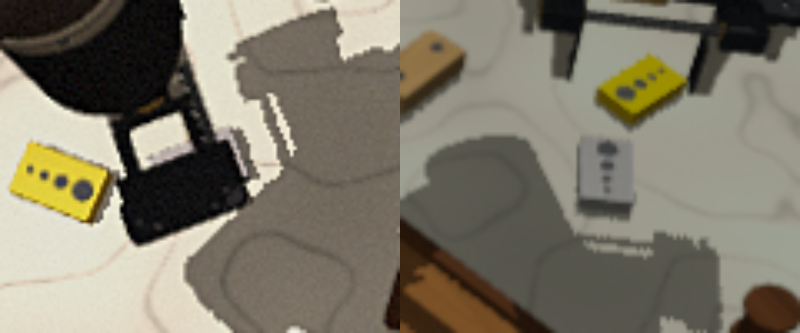

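The jaws are lined up with the grey plate. It sits at (605,170) in the right crop, with the yellow one at (640,90) beyond it. I'm descending and closing.

```bash
python3 -m pendant '[[0,0,0.04,0,0,0,1],[0,0,0.075,0,0,0,1],[0,0,0.1,0,0,0,1],[0,0,0.115,0,0,0,1],[0,0,0.115,0,0,0,1],[0,0,0.115,0,0,0,-1],[0,0,0.115,0,0,0,-1],[0,0,0.115,0,0,0,-1],[0,0,0.115,0,0,0,-1],[0,0,0.115,0,0,0,-1],[0,0,0.115,0,0,0,-1]]'; python3 go.py .573 .266 .10 -70.5
```

```text
clock: 3.2
tool_pos: [0.5734, 0.2663, 0.0053]
orientation: [-179.9, 0.0, -70.5]
force: [1.7, 0.3, 0.5]
opening: 0.0435
pose [0.5734 0.2663 0.0053] [-1.7995e+02  1.0000e-02 -7.0510e+01] t 3.2 F [1.7 0.3 0.5] open 0.0435
shift [ 0.0002  0.0005 -0.0947] rot [-0.0009  0.0002 -0.0002] dist 0.095 deg 0.1
```

```bash
python3 -m pendant '[[0,0,-0.01,0,0,0,-1],[0,0,-0.04,0,0,0,-1],[0,0,-0.08,0,0,0,-1],[0,0,-0.095,0,0,0,-1],[0,0,-0.095,0,0,0,-1]]'; python3 go.py .4945 .0047 .10 -106.9
python3 - <<'E'
from m4 import *
from plant import snapshot
o=[]
for n in("top","scene"):
    s=snapshot(n); u,v=np.int32(proj(s,[.573,.266,.1])[0]); o.append(cv2.resize(s["image"][max(v-50,0):v+50,u-60:u+60],(400,333)))
cv2.imwrite("pics/m6.png",np.hstack(o))
E
```

```text
clock: 3.82
tool_pos: [0.573, 0.2663, 0.1006]
orientation: [-179.9, 0.1, -70.5]
force: [-0.1, 0.4, -4.8]
opening: 0.0438
pose [0.573  0.2663 0.1006] [-1.7993e+02  5.0000e-02 -7.0540e+01] t 3.825 F [-0.1  0.4 -4.8] open 0.0438
shift [2.205e-01 1.612e-01 2.000e-04] rot [-0.0008  0.0013  0.6347] dist 0.273 deg 36.4
```

View pics/m6.png

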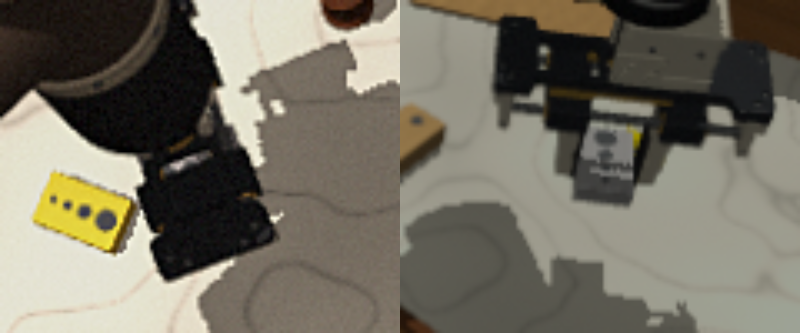

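```bash
python3 -m pendant '[[0.03,0.023,0,0,0,0.09,-1],[0.063,0.046,0,0,0,0.18,-1],[0.095,0.069,0,0,0,0.27,-1],[0.126,0.092,0,0,0,0.36,-1],[0.158,0.115,0,0,0,0.45,-1],[0.19,0.138,0,0,0,0.54,-1],[0.2205,0.161,0,0,0,0.635,-1],[0.2205,0.161,0,0,0,0.635,-1],[0.2205,0.161,0,0,0,0.635,-1]]'; python3 go.py .4945 .0047 .045 -106.9
python3 - <<'E'
from m4 import *
from plant import snapshot
o=[]
for n in("top","scene"):
    s=snapshot(n); u,v=np.int32(proj(s,[.4945,.0047,.06])[0]); o.append(cv2.resize(s["image"][max(v-50,0):v+50,u-60:u+60],(400,333)))
    cv2.imwrite(f"pics/h7{n}.png",s["image"])
cv2.imwrite("pics/m7.png",np.hstack(o))
E
```

```text
clock: 5.05
tool_pos: [0.4944, 0.0043, 0.0992]
orientation: [179.9, -0.0, -106.9]
force: [1.2, 0.2, -4.1]
opening: 0.044
pose [0.4944 0.0043 0.0992] [ 1.7994e+02 -5.0000e-02 -1.0690e+02] t 5.05 F [ 1.2  0.2 -4.1] open 0.044
shift [-0.0004 -0.      0.0542] rot [ 0.0011 -0.0008 -0.0001] dist 0.054 deg 0.1
```

View pics/m7.png

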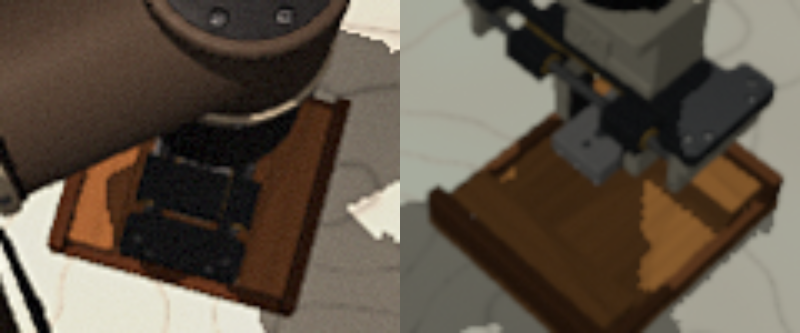

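```bash
python3 -m pendant '[[0,0,0.03,0,0,0,-1],[0,0,0.055,0,0,0,-1],[0,0,0.07,0,0,0,-1],[0,0,0.078,0,0,0,-1],[0,0,0.081,0,0,0,-1],[0,0,0.081,0,0,0,-1]]'; python3 go.py .4945 .0047 .0135 -106.9
python3 - <<'E'
from m4 import *
from plant import snapshot
o=[]
for n in("top","scene"):
    s=snapshot(n); u,v=np.int32(proj(s,[.4945,.0047,.02])[0]); o.append(cv2.resize(s["image"][max(v-50,0):v+50,u-60:u+60],(400,333),interpolation=cv2.INTER_CUBIC))
cv2.imwrite("pics/m8.png",np.hstack(o))
E
```

```text
clock: 5.9
tool_pos: [0.4951, 0.0048, 0.0193]
orientation: [-180.0, 0.0, -106.9]
force: [0.0, -0.1, -3.5]
opening: 0.0438
pose [0.4951 0.0048 0.0193] [-1.7998e+02  1.0000e-02 -1.0687e+02] t 5.9 F [ 0.  -0.1 -3.5] open 0.0438
shift [0.0003 0.0005 0.0058] rot [-0.0004  0.0002  0.0005] dist 0.006 deg 0.0
```

View pics/m8.png

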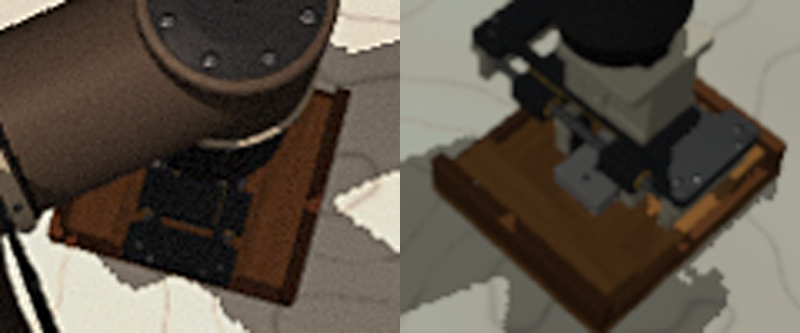

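```bash
python3 -m pendant '[[0,0,0.002,0,0,0,-1],[0,0,0.004,0,0,0,-1],[0,0,0.005,0,0,0,-1],[0,0,0.0058,0,0,0,-1],[0,0,0.0058,0,0,0,-1]]'; python3 go.py .4945 .0047 .0135 -106.9
```

```text
clock: 6.62
tool_pos: [0.4947, 0.0045, 0.0133]
orientation: [-180.0, -0.0, -106.9]
force: [-0.4, -0.2, -1.7]
opening: 0.0437
pose [0.4947 0.0045 0.0133] [-180.    -0.  -106.9] t 6.625 F [-0.4 -0.2 -1.7] open 0.0437
shift [-0.0001  0.0003 -0.0002] rot [-0.     -0.     -0.0001] dist 0.0 deg 0.0
```

```bash
python3 -m pendant '[[0,0,0.0006,0,0,0,-1],[0,0,0.0006,0,0,0,-1],[0,0,0.0006,0,0,0,0.3],[0,0,0.0006,0,0,0,1],[0,0,0.0006,0,0,0,1],[0,0,0.0006,0,0,0,1],[0,0,0,0,0,0,1],[0,0,-0.03,0,0,0,1],[0,0,-0.08,0,0,0,1],[0,0,-0.13,0,0,0,1],[0,0,-0.13,0,0,0,1]]'; python3 go.py .377 -.3105 .12 -87.6
```

```text
clock: 8.0
tool_pos: [0.4973, 0.0053, 0.1475]
orientation: [-179.6, 0.3, -106.9]
force: [-0.6, -0.0, -0.6]
opening: 0.088
pose [0.4973 0.0053 0.1475] [-179.62    0.26 -106.86] t 8.0 F [-0.6 -0.  -0.6] open 0.088
shift [0.3372 0.0237 0.0258] rot [-0.0074  0.0033 -0.3362] dist 0.339 deg 19.3
```

```bash
python3 -m pendant '[[0.05,0.003,0,0,0,-0.05,1],[0.1,0.006,0,0,0,-0.1,1],[0.15,0.009,0,0,0,-0.15,1],[0.2,0.012,0,0,0,-0.2,1],[0.25,0.015,0,0,0,-0.25,1],[0.3,0.018,0,0,0,-0.3,1],[0.3358,0.0209,0.0235,0,0,-0.3368,1],[0.3358,0.0209,0.0235,0,0,-0.3368,1],[0.3358,0.0209,0.0235,0,0,-0.3368,1]]'; python3 go.py .377 -.3105 .006 -87.6
python3 - <<'E'
from m4 import *
from plant import snapshot
o=[]
for n,c in(("top",(.49,.005,.02)),("scene",(.49,.005,.02)),("top",(.377,-.31,.02)),("scene",(.377,-.31,.02))):
    s=snapshot(n); u,v=np.int32(proj(s,c)[0]); o.append(cv2.resize(s["image"][max(v-50,0):v+50,u-60:u+60],(360,300),interpolation=cv2.INTER_CUBIC))
    cv2.imwrite(f"pics/h9{n}.png",s["image"])
cv2.imwrite("pics/m9.png",np.vstack([np.hstack(o[:2]),np.hstack(o[2:])]))
E
```

```text
clock: 9.12
tool_pos: [0.3768, -0.3106, 0.1194]
orientation: [179.9, 0.0, -87.7]
force: [-0.1, 0.8, 0.3]
opening: 0.0877
pose [ 0.3768 -0.3106  0.1194] [ 1.7995e+02  2.0000e-02 -8.7660e+01] t 9.125 F [-0.1  0.8  0.3] open 0.0877
shift [-1.000e-04 -3.000e-04  1.134e-01] rot [ 0.001   0.0003 -0.0011] dist 0.113 deg 0.1
```

View pics/m9.png

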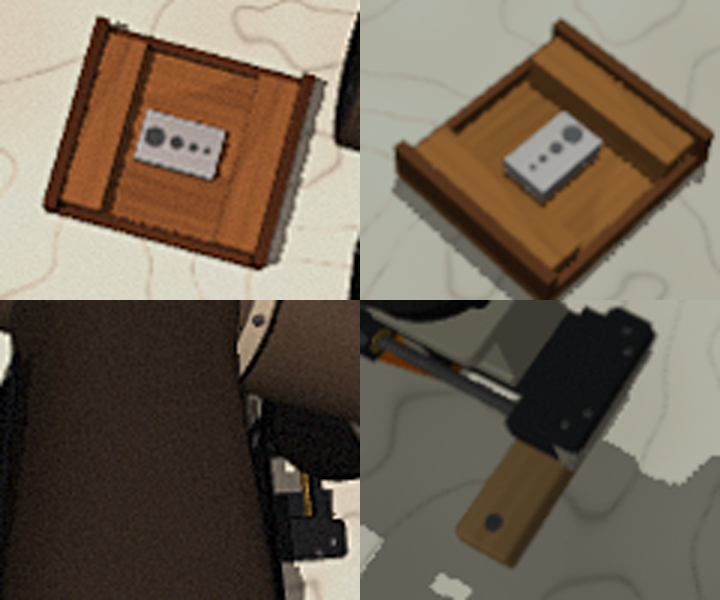

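The plate lies on the tray floor, with its dimple row running roughly ledge to ledge (top view crop, (180,145)). It looks a little off the middle, so I'll measure that before the bar covers it.

Run:
```python
from meas import *
from plant import snapshot
from m4 import box
for n,roi,rng in(("top",(300,110,90,90),(0,0,85)),("scene",(300,190,90,90),(0,0,105))):
    s=snapshot(n); a=cv2.GaussianBlur(s["image"],(3,3),0); hs=cv2.cvtColor(a,cv2.COLOR_BGR2HSV)
    u,v=np.int32(proj(s,[.4945,.0047,.024])[0])
    g=cv2.inRange(hs,rng,(180,75,255)); g=cv2.morphologyEx(g,cv2.MORPH_CLOSE,np.ones((5,5),np.uint8))
    c,b=rect(s,g,(u-24,v-24,48,48),.024,n)
    if n=="top": 
        br=cv2.inRange(hs,(0,90,20),(25,255,255)); rect(s,br,(285,105,115,105),.04,"tray")
    k=6;o=cv2.resize(s["image"],None,fx=k,fy=k,interpolation=cv2.INTER_CUBIC)
    cv2.drawContours(o,[np.int32(c*k+3)],-1,(255,0,0),1)
    for sx,sy,z in((.15,.1,.032),(.15,.1,.008)): cv2.polylines(o,[np.int32(proj(s,box((.4926,.0047),73.1,sx,sy,z))*k+3)],1,(0,255,0),1)
    cv2.imwrite(f"pics/pl{n}.png",o[(v-32)*k:(v+32)*k,(u-32)*k:(u+32)*k])
cv2.imwrite("pics/pl.png",np.hstack([cv2.imread("pics/pltop.png"),cv2.imread("pics/plscene.png")]))
```

```text
top c [493.9   4.4] size [44.4 69.7] long dir deg 73.2 px [342. 160.]
tray c [492.7   4.7] size [171.1 192.8] long dir deg 73.1 px [342. 160.]
scene c [500.1   7. ] size [44.1 71.6] long dir deg 73.2 px [342. 233.]
```

View pics/pl.png

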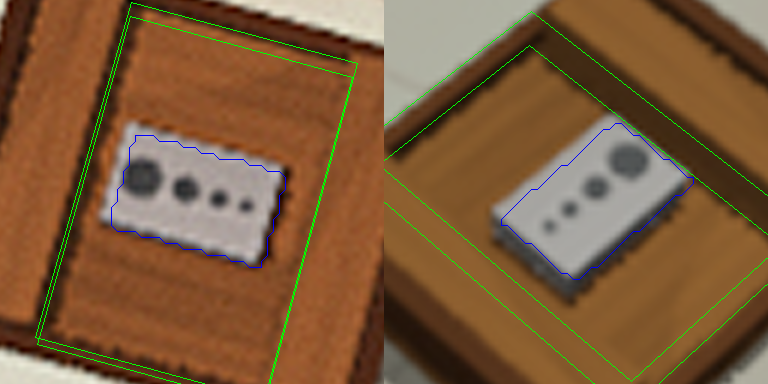

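The plate is within a few mm of the well's middle and aligned to within 0.1°, so it stays as placed. Next is the bar grasp.

```bash
python3 -m pendant '[[0,0,0.04,0,0,0,1],[0,0,0.075,0,0,0,1],[0,0,0.1,0,0,0,1],[0,0,0.1145,0,0,0,1],[0,0,0.1145,0,0,0,1],[0,0,0.1145,0,0,0,-1],[0,0,0.1145,0,0,0,-1],[0,0,0.1145,0,0,0,-1],[0,0,0.1145,0,0,0,-1],[0,0,0.1145,0,0,0,-1],[0,0,0.1145,0,0,0,-1]]'; python3 go.py .377 -.3105 .12 -87.6
```

```text
clock: 10.8
tool_pos: [0.3771, -0.3107, 0.0054]
orientation: [-180.0, -0.0, -87.6]
force: [-1.3, -0.0, 3.6]
opening: 0.0438
pose [ 0.3771 -0.3107  0.0054] [-180.    -0.   -87.6] t 10.8 F [-1.3 -0.   3.6] open 0.0438
shift [-2.000e-04  1.000e-04 -1.146e-01] rot [-0.     -0.0001 -0.    ] dist 0.115 deg 0.0
```

```bash
python3 -m pendant '[[0,0,-0.01,0,0,0,-1],[0,0,-0.04,0,0,0,-1],[0,0,-0.08,0,0,0,-1],[0,0,-0.12,0,0,0,-1],[0,0,-0.12,0,0,0,-1]]'; python3 go.py .4937 .0048 .12 -106.9
```

```text
clock: 11.42
tool_pos: [0.3791, -0.3115, 0.1289]
orientation: [-179.6, -0.2, -87.6]
force: [-0.7, -0.7, -1.6]
opening: 0.0439
pose [ 0.3791 -0.3115  0.1289] [-1.7964e+02 -1.6000e-01 -8.7580e+01] t 11.425 F [-0.7 -0.7 -1.6] open 0.0439
shift [-0.3112 -0.1278  0.0089] rot [-0.0066 -0.0017  0.3372] dist 0.337 deg 19.3
```

```bash
python3 -m pendant '[[-0.04,-0.017,0,0,0,0.045,-1],[-0.083,-0.035,0,0,0,0.09,-1],[-0.125,-0.053,0,0,0,0.135,-1],[-0.167,-0.07,0,0,0,0.18,-1],[-0.21,-0.088,0,0,0,0.225,-1],[-0.25,-0.105,0,0,0,0.27,-1],[-0.285,-0.12,0,0,0,0.31,-1],[-0.3101,-0.1298,0,0,0,0.3368,-1],[-0.3101,-0.1298,0.02,0,0,0.3368,-1],[-0.3101,-0.1298,0.03,0,0,0.3368,-1],[-0.3101,-0.1298,0.03,0,0,0.3368,-1]]'; python3 go.py .4937 .0048 .05 -106.9
python3 - <<'E'
from m4 import *
from plant import snapshot
o=[]
for n in("top","scene"):
    s=snapshot(n); u,v=np.int32(proj(s,[.4945,.0047,.05])[0]); o.append(cv2.resize(s["image"][max(v-50,0):v+50,u-60:u+60],(400,333),interpolation=cv2.INTER_CUBIC))
cv2.imwrite("pics/m10.png",np.hstack(o))
E
```

```text
clock: 12.8
tool_pos: [0.4929, 0.004, 0.0943]
orientation: [179.9, -0.1, -106.9]
force: [-0.4, 0.3, -0.9]
opening: 0.044
pose [0.4929 0.004  0.0943] [ 1.7988e+02 -9.0000e-02 -1.0693e+02] t 12.8 F [-0.4  0.3 -0.9] open 0.044
shift [-0.0011 -0.0007  0.0443] rot [ 0.0021 -0.0016 -0.0005] dist 0.044 deg 0.2
```

View pics/m10.png

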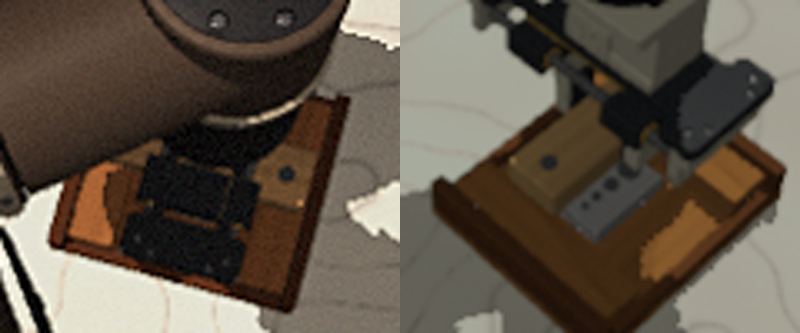

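```bash
python3 -m pendant '[[0,0,0.025,0,0,0,-1],[0,0,0.042,0,0,0,-1],[0,0,0.046,0,0,0,-1],[0,0,0.046,0,0,0,-1]]'; python3 go.py .4937 .0048 .0374 -106.9
python3 - <<'E'
from m4 import *
from plant import snapshot
o=[]
for n in("top","scene"):
    s=snapshot(n); k=5; u,v=np.int32(proj(s,[.4945,.0047,.04])[0]); im=cv2.resize(s["image"],None,fx=k,fy=k,interpolation=cv2.INTER_CUBIC)
    cv2.polylines(im,[np.int32(proj(s,box((.4937,.0048),73.1,.044,.15,.068))*k+2)],1,(255,0,0),1)
    o.append(im[(v-45)*k:(v+45)*k,(u-40)*k:(u+40)*k])
cv2.imwrite("pics/m11.png",np.hstack(o))
E
```

```text
clock: 13.4
tool_pos: [0.4942, 0.0045, 0.0498]
orientation: [-180.0, 0.0, -106.9]
force: [0.5, -0.4, -1.2]
opening: 0.0436
pose [0.4942 0.0045 0.0498] [-1.7997e+02  1.0000e-02 -1.0691e+02] t 13.4 F [ 0.5 -0.4 -1.2] open 0.0436
shift [-0.0002  0.0006  0.0124] rot [-0.0005  0.0002 -0.0002] dist 0.012 deg 0.0
```

View pics/m11.png

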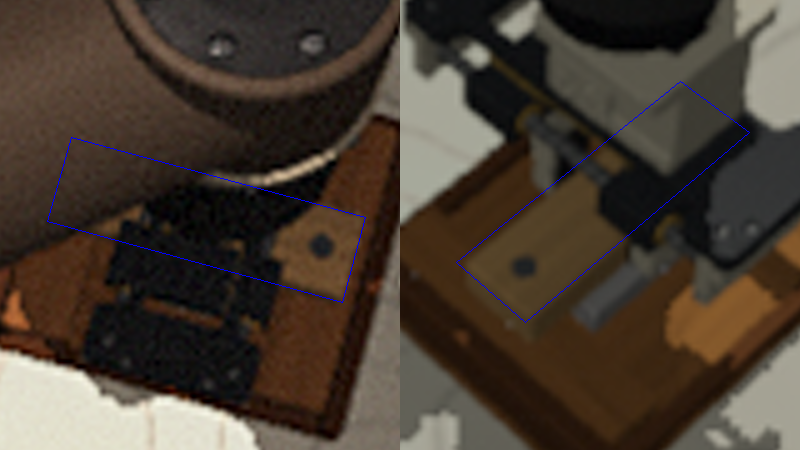

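```bash
python3 -m pendant '[[0,0,0.004,0,0,0,-1],[0,0,0.008,0,0,0,-1],[0,0,0.01,0,0,0,-1],[0,0,0.0115,0,0,0,-1],[0,0,0.0122,0,0,0,-1],[0,0,0.0122,0,0,0,-1]]'; python3 go.py .4937 .0048 .0374 -106.9
```

```text
clock: 14.25
tool_pos: [0.4938, 0.0045, 0.0374]
orientation: [180.0, -0.0, -106.9]
force: [-3.2, 0.5, 5.2]
opening: 0.0439
pose [0.4938 0.0045 0.0374] [ 1.8000e+02 -1.0000e-02 -1.0689e+02] t 14.25 F [-3.2  0.5  5.2] open 0.0439
shift [-0.0002  0.0001  0.    ] rot [ 0.     -0.0001  0.0001] dist 0.0 deg 0.0
```

```bash
python3 -m pendant '[[0,0,0,0,0,0,0.3],[0,0,0,0,0,0,1],[0,0,0,0,0,0,1],[0,0,0,0,0,0,1],[0,0,0,0,0,0,1],[0,0,-0.03,0,0,0,1],[0,0,-0.08,0,0,0,1],[0,0,-0.13,0,0,0,1],[0,0,-0.13,0,0,0,1]]'; python3 -m pendant '[[-0.055,0,0,0,0,0,1],[-0.11,0,0,0,0,0,1],[-0.165,0,0,0,0,0,1],[-0.22,0,0,0,0,0,1],[-0.27,0,0,0,0,0,1],[-0.27,0,0,0,0,0,1],[-0.27,0,0,0,0,0,1]]'
python3 - <<'E'
from meas import *
from m4 import *
from plant import snapshot
o=[]
for n in("top","scene"):
    s=snapshot(n); k=5; u,v=np.int32(proj(s,[.4945,.0047,.04])[0]); im=cv2.resize(s["image"],None,fx=k,fy=k,interpolation=cv2.INTER_CUBIC)
    cv2.polylines(im,[np.int32(proj(s,box((.4937,.0048),73.1,.044,.15,.056))*k+2)],1,(255,0,0),1)
    o.append(im[(v-45)*k:(v+45)*k,(u-40)*k:(u+40)*k])
    hs=cv2.cvtColor(cv2.GaussianBlur(s["image"],(3,3),0),cv2.COLOR_BGR2HSV)
    print(n,hs[int(v)-2:int(v)+1,int(u)-3].tolist())
    if n=="top": rect(s,cv2.inRange(hs,(0,90,20),(25,255,255)),(285,105,115,105),.04,"tray")
cv2.imwrite("pics/m12.png",np.hstack(o))
E
python3 go.py .5 .2 .2 -106.9
```

```text
clock: 15.38
tool_pos: [0.4963, 0.0053, 0.1713]
orientation: [-179.6, 0.3, -106.9]
force: [-0.1, -0.0, -0.6]
opening: 0.0874
clock: 16.25
tool_pos: [0.5717, 0.2626, 0.1659]
orientation: [179.9, -0.1, -106.9]
force: [-0.4, -0.7, -0.8]
opening: 0.0882
top [[15, 141, 185], [15, 140, 188], [15, 139, 192]]
tray c [492.7   5.1] size [171.9 193.9] long dir deg 73.0 px [342. 159.]
scene [[18, 129, 138], [18, 128, 137], [18, 130, 137]]
pose [0.5719 0.2619 0.1667] [ 1.7997e+02 -4.0000e-02 -1.0694e+02] t 16.35 F [-0.3  0.  -0.7] open 0.0873
shift [ 0.0802  0.0508 -0.0332] rot [ 0.0006 -0.0007 -0.0008] dist 0.101 deg 0.1
```

View pics/m12.png

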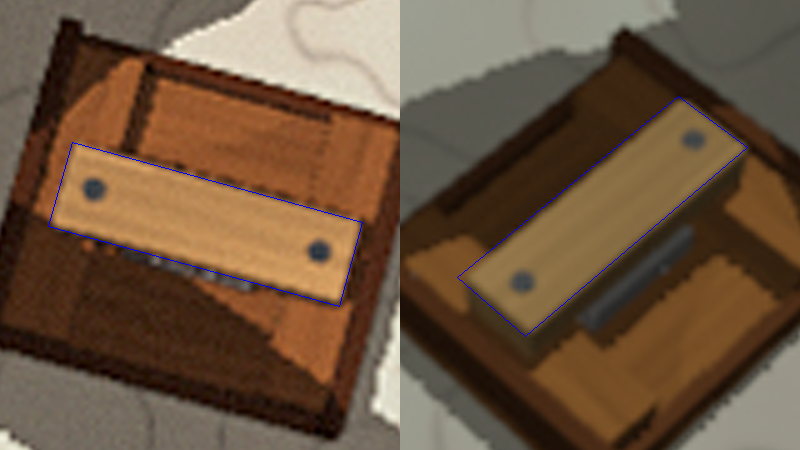

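Both views match the predicted bar outline: flat at top height 56 mm, clear of both end rims, and square. Plate is beneath. Handing in.

```bash
python3 -c "
from plant import ctrl
print(ctrl.get_obs()['qvel'].round(2)); print(ctrl.close_job())"
```

```text
[-0.35 -0.56  0.22  0.24 -0.04 -0.01]
the job is handed in; nothing more can be done
None
```

I laid the grey steel plate on the tray floor first, then bridged it with the long beech bar on both ledges. I then moved the arm clear and handed the job in at about 16 s. Handing in gives no verdict, so the result rests on my own checks:

- **Plate:** in the top view it lay about 1–4 mm from the well's middle and within 0.1° of ledge to ledge. The scene view put it 5–8 mm further off, and I did not resolve that. It is still well inside 22 mm.
- **Bar:** it touched down at the expected ledge height, with the tool at 37.4 mm and 5 N of contact. After release, its outline matched the predicted pose in both views: about 1 mm off the middle, square, and clear of both end rims.
- **Camera disagreement:** before any move, the scene view placed the tray and bar up to about 6 mm away from where the top view did. I took in-between values for the grasps and the plate's placing, and mostly the top view for the bar's. Both grasps closed at about 44 mm, as they should.

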